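# Lay the slide boxes down, lid up

## Robot

A 7-joint arm with a two-finger parallel gripper is mounted at the origin on the work surface. World frame = base frame: x ahead of the robot, y to its left, z up, the work surface at z = 0. Lengths are in mm, angles in rad, forces in N, time in s.
With the tool pointing down it reaches from about 400 to 875 mm from the base axis. Payload 6.5 kg.
Tool frame: the origin (TCP) lies midway between the tips of the shut fingers; the grasp point (between the pads) lies 19 mm behind it (env.grip_depth is the distance from the TCP to the grasp point, in mm); z points along the fingers, y is the line along which they close (so a half turn about z gives the same grasp; the last joint's range is limited). The gripper opens to 85 mm and grips with 20 to 120 N. Pads are 22 mm wide; open, the fingers measure 114 mm over their backs; the gripper's body (76 mm by 85 mm) begins 54 mm behind the grasp point. The pads swing forward as they close: fully open they stand 13 mm farther back than shut.
Start: joints at [-1.318, 0.536, -0.004, 1.538, 0.003, 1.067, -0.071], TCP at [203.723, 617.242, 231.29] pointing down, gripper open.
Joint ranges: [-2.7, 2.7], [-0.37, 2.16], [-1.27, 1.26], [0.24, 2.4], [-1.31, 4.45], [0.19, 1.91], [-2.76, 2.76]. Speed limits (rad/s): [2.39, 2.39, 3.14, 3.14, 3.14, 3.14, 3.14].

## Interface

Orientations are given as a unit quaternion [w, x, y, z].
In Python, from bench import env, eyes gives the robot as it stands.
- The arm moves only by the shell command python3 -m jog 'ROWS' [OPENING]. ROWS is JSON, a list of rows, each an object of numbers: "x", "y", "z": the shift along the tool's x, y, z in mm; "turn": the turn about the tool's z in degrees. In form: [{"x": .., "y": .., "z": .., "turn": ..}, ...]. A call has 1 to 8 rows; each row shifts and turns the commanded pose from where the row before left it, along the tool's axes as they then stand; what a row does not reach is not made up. A row lasts 1/8 s, in which the tool goes at most 62.5 mm and 10.7 degrees, less where a joint would pass 70% of its speed; a pose out of reach is approached as far as the arm can. A call with a gripper value outside its range is refused whole. OPENING is the closure, from 0 (fully open) to 1 (shut), set as the call begins (- or left out, the last holds). The fingers move at their own pace and stop on an object; the grip force is fixed at half the most. Time passes only in rows, so rows that do not move let the fingers close. It gives the time, the measured TCP pose, the force, the opening and the grip force at its end, in the units of the state.
- env.sense(): the state, without advancing time (a new reading comes with each control period).
- eyes.capture(name): name is "side" or "top" or "wrist"; returns (picture, depth): 480x640x3 uint8, red, green, blue; 480x640 float32, mm along the optical axis (not along the pixel's ray), 0 where there is no reading.
- eyes.calibration(name): a dict with "mtx" (3x3 intrinsics, pixels), "cam_to_world" (4x4, takes a point from camera to world coordinates). Camera axes: x right, y down, z forward; pixel columns grow to the right and rows downward; lengths in mm; the calibration is good to about 2 mm. A picture is of the moment at which its call begins: read the wrist's pose just before it. calibration takes no time and is no camera call; for the wrist camera it gives the pose at the moment of the call.
- env.sign_off(): hands the job in; it is judged then, once.
The state is a dict: "t": time; "joint_positions": joint angles; "qd": joint speeds; "joint_torque": joint torques, N m; "position": TCP position; "ee_rot": TCP orientation; "ft_force": force on the tool from outside, world axes, zero at the start; "ft_torque": the same for the moment, N m; "grip_width": opening from 0.0 (shut) to 1.0 (fully open); "gripper_force": force on a finger pad.
Only numpy, scipy, OpenCV 4.12 (cv2) and the standard library are available. Lean on these libraries where they do the work, as an engineer would, in place of code of your own. Each camera call takes 0.05 s, during which the arm holds its last target. There are 200 camera calls.

## Task

Two big grey slide boxes stand on edge on the microscope bench. With shut fingers, lightly push each of them over where it stands, so that it ends lying flat on its plain base with the labelled lid facing up, ready to be opened. Do not grip, lift or carry anything, and leave the small slide box standing and all the other things on the bench where they are.

Things in the scene. Friction and masses are not known exactly. Their poses are not given: they have to be found in the camera images.
- box_near: Big slide box, lid roughly towards the robot: must fall away from it: closed empty slide box, grey plastic, 140 mm wide (y), 100 high (z), 36 thick (x), 0.12 to 0.26 kg, on its long edge. Origin: centre of underside, z = 0. Lid (12 thick, paper label) is the -x face at x = -18, plain base the +x face at +18. Lying right, x points down, origin 18 above the bench.
- box_far: Big slide box, lid roughly away from the robot: must fall towards it: closed empty slide box, grey plastic, 140 mm wide (y), 100 high (z), 36 thick (x), 0.12 to 0.26 kg, on its long edge. Origin: centre of underside, z = 0. Lid (12 thick, paper label) is the -x face at x = -18, plain base the +x face at +18. Otherwise the same as box_near.
- box_near_push (a point): Point on the lid face of box_near, 80 mm above its underside, mid-width, 18 mm to -x of its axis; axes as the box. Just above it is a clasp 26 wide, 14 high, 3 proud. Pushed here along +x with 1 to 2 N the box rocks on its lower edge without sliding and falls by itself once leaning over 20 deg (about 30 mm of push).
- box_far_push (a point): Point on the lid face of box_far, 80 mm above its underside, mid-width, 18 mm to -x of its axis; axes as the box. Just above it is a clasp 26 wide, 14 high, 3 proud. Pushed here along +x with 1 to 2 N the box rocks on its lower edge without sliding and falls by itself once leaning over 20 deg (about 30 mm of push).
- small_box: bystander: smaller grey slide box of the same make, 85 mm wide, 70 mm high, 34 mm thick, standing on edge; stays standing. Origin at the centre of its underside, z up, lid towards -x. The three slide boxes stand in a row across the bench about 260 mm apart, in any order.
- oil_bottle: bystander: amber glass oil bottle with a black cap, 26 mm across, 55 mm high, standing about 105 mm in front of the lid of box_near. Origin at the centre of its underside.
- stain_jar: bystander: glass jar with a white lid, 38 mm across, 50 mm high, standing about 110 mm in front of the lid of box_far. Origin at the centre of its underside.
- petri_dish: bystander: closed glass dish, 94 mm across, 17 mm high, at the far side. Origin at the centre of its underside.
- cover_case: bystander: white plastic case for cover glasses, 30 x 30 x 18 mm, at the far side. Origin at the centre of its underside.
- forceps: bystander: steel forceps 120 mm long, 4 mm thick, lying at the far side. Origin in the middle of its underside, x along its length.
Mind the look-alikes: they are no part of the job. Leave any purple look-alike of the box_far alone.

How it is judged:
By the outcome, as a careful person would: the job done as asked, in the order asked, and still so for the second after the job is handed in, with the robot touching nothing.
It also fails if it takes over 42 s, if anything falls off the work surface, if the arm or the gripper's body presses on something with over 40 N, if the wrist force passes 120 N, or if a joint passes its speed limit or range.

## Working session

There is one attempt and no reset: what is moved stays moved. The work goes in short steps, Python scripts to look and compute and a shell command to move; the robot and the scene stay as the last step left them, time stands still between calls to the robot, and variables do not carry over. Pictures are saved under pics/ and viewed, at most 10 in all, crops included, and the job is handed in when it is done.

```bash
ls; mkdir -p pics; python3 - <<'E'
from bench import env, eyes
import cv2,numpy as np
for n in("side","top"):
    p,d=eyes.capture(n); np.savez(f"/tmp/{n}.npz",p=p,d=d,K=eyes.calibration(n)["mtx"],T=eyes.calibration(n)["cam_to_world"])
    cv2.imwrite(f"pics/{n}0.png",p[:,:,::-1]); print(n,np.round(eyes.calibration(n)["cam_to_world"],2).tolist(),d.max())
s=env.sense();print(s["position"],s["ee_rot"],s["t"])
E
```

```text
pics
side [[0.7, -0.58, 0.42, 219.1], [-0.71, -0.56, 0.42, -319.07], [-0.01, -0.6, -0.8, 672.41], [0.0, 0.0, 0.0, 1.0]] 2746.0522
top [[0.14, -0.97, 0.21, 316.98], [-0.99, -0.14, 0.02, -13.93], [0.01, -0.21, -0.98, 1143.06], [0.0, 0.0, 0.0, 1.0]] 2180.393
[203.54365011 616.71736346 230.49673135] [-6.07324720e-05  1.58668144e-01  9.87331661e-01 -7.80018818e-04] 0.1
```

View pics/top0.png

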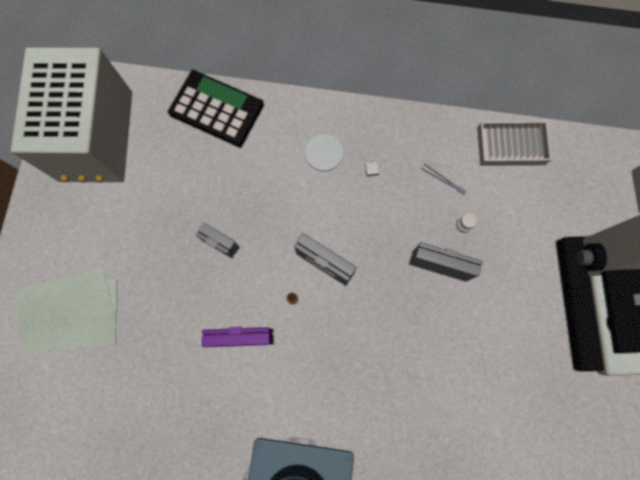

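View pics/side0.png

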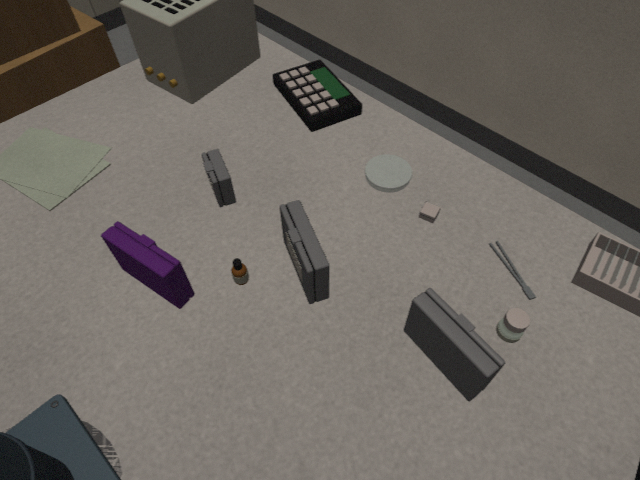

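The top view shows the small box at (217,240), box_near at (325,258) with the bottle at (292,298) in front, and box_far at (446,262) with the jar at (467,222) behind it. The purple look-alike is at (237,337). Next I'll measure them from the depth.

```bash
cat > h.py <<'E'
import numpy as np,cv2
def cloud(d,K,T):
    v,u=np.mgrid[:480,:640]; r=np.stack([(u-K[0,2])/K[0,0]*d,(v-K[1,2])/K[1,1]*d,d,np.ones_like(d)],-1)
    return (r@np.array(T).T)[...,:3]
E
python3 - <<'E'
from h import *
for n in("top","side"):
    f=np.load(f"/tmp/{n}.npz"); P=cloud(f["d"],f["K"],f["T"]); K,T=f["K"],f["T"]
    q=np.linalg.inv(T)@[203,617,231,1]; q=K@q[:3]; print(n,"tcp px",q[:2]/q[2])
    ok=(f["d"]>0)
    print("table z",np.median(P[...,2][ok&(abs(P[...,2])<15)]))
    m=(ok&(P[...,2]>8)&(P[...,2]<130)&(P[...,0]>150)&(P[...,0]<850)&(abs(P[...,1])<450)).astype(np.uint8)
    N,L,S,C=cv2.connectedComponentsWithStats(m)
    for i in range(1,N):
        if S[i,4]<60: continue
        p=P[L==i]; h=np.percentile(p[:,2],97)
        t=p[p[:,2]>h-8]
        r=cv2.minAreaRect(t[:,:2].astype(np.float32))
        b=r[2]; 
        print(C[i].round(),S[i,4],"h%.0f"%h,"top c",np.round(r[0]),"size",np.round(r[1]),"ang%.1f"%b,"col",np.median(f["p"][L==i],0))
E
```

```text
top tcp px [-36.49126412 361.77773108]
table z 0.05064977864867615
[215. 120.] 2415 h38 top c [830. 334.] size [198.  94.] ang74.6 col [71. 68. 65.]
[323. 152.] 1119 h21 top c [774.  51.] size [95. 90.] ang8.4 col [174. 177. 176.]
[506. 154.] 930 h44 top c [ 825. -385.] size [ 49. 130.] ang0.8 col [129. 126. 122.]
[372. 168.] 170 h22 top c [749. -69.] size [31. 30.] ang15.6 col [182.  176.  170.5]
[466. 222.] 295 h53 top c [ 643. -301.] size [34. 35.] ang77.1 col [170. 165. 159.]
[217. 240.] 723 h74 top c [517. 260.] size [86. 37.] ang67.8 col [124. 123. 123.]
[324. 259.] 1407 h104 top c [504.  12.] size [140.  40.] ang65.0 col [128. 126. 126.]
[445. 262.] 1708 h103 top c [ 539. -253.] size [141.  39.] ang81.1 col [108. 107. 108.]
[292. 298.] 122 h57 top c [415.  73.] size [11. 11.] ang7.1 col [93.  67.  48.5]
[237. 337.] 1306 h104 top c [315. 172.] size [ 39. 139.] ang10.2 col [111.  62. 131.]
side tcp px [-99.94645546  81.48928857]
table z -0.13507825522049188
[309. 100.] 2256 h37 top c [828. 336.] size [203.  94.] ang75.5 col [27. 26. 26.]
[218. 176.] 1079 h72 top c [517. 259.] size [86. 37.] ang67.8 col [80. 78. 75.]
[388. 172.] 1327 h19 top c [773.  51.] size [94. 92.] ang9.8 col [136. 137. 130.]
[304. 251.] 2921 h102 top c [504.  12.] size [141.  39.] ang64.8 col [76. 74. 71.]
[429. 211.] 252 h19 top c [749. -69.] size [30. 30.] ang13.6 col [144. 132. 124.]
[148. 263.] 3577 h102 top c [314. 171.] size [ 40. 142.] ang10.1 col [49. 26. 57.]
[609. 284.] 1491 h43 top c [ 829. -370.] size [54. 93.] ang8.1 col [69. 63. 60.]
[239. 271.] 330 h56 top c [414.  72.] size [13. 13.] ang16.7 col [63. 53. 28.]
[452. 343.] 5487 h102 top c [ 539. -252.] size [141.  41.] ang80.9 col [46. 46. 45.]
[513. 324.] 798 h51 top c [ 643. -301.] size [34. 35.] ang88.9 col [110. 113. 103.]
```

Both views agree. box_near is at (504,12) with push azimuth −25°, and box_far is at (539,−253) with push azimuth +171°. I'll shut the fingers, line up with box_near and travel at the current height.

```bash
python3 -m jog '[{"turn":6.7},{"x":-38,"y":-34},{"x":-38,"y":-34},{"x":-38,"y":-34},{"x":-38,"y":-34},{"x":-38,"y":-34},{"x":-38,"y":-34},{"x":-38,"y":-34}]' 1
cat >> h.py <<'E'
from scipy.spatial.transform import Rotation as Ro
def goal(env,g):
    s=env.sense();R=Ro.from_quat(np.roll(s["ee_rot"],-1)).as_matrix()
    print("t",round(s["t"],2),"pos",s["position"].round(1) if hasattr(s["position"],'round') else s["position"],"xaz %.1f"%np.degrees(np.arctan2(R[1,0],R[0,0])),"z",R[:,2].round(3),"tool shift",(R.T@(np.array(g)-s["position"])).round(1),"F",np.round(s["ft_force"],1),"w",s["grip_width"])
E
python3 -c "
from bench import env
from h import *
goal(env,[448,38,200])"
```

```text
t 0.1 pos [203.5 616.7 230.5] xaz 161.7 z [-0.    -0.002 -1.   ] tool shift [-413.5 -472.9   31.3] F [ 0.2 -1.1 -0.5] w 0.9999370824639051invalid input at $[0]: expected keys x, y, z, turn
```

```bash
python3 -m jog '[{"x":0,"y":0,"z":0,"turn":6.7},{"x":-38,"y":-34,"z":0,"turn":0},{"x":-38,"y":-34,"z":0,"turn":0},{"x":-38,"y":-34,"z":0,"turn":0},{"x":-38,"y":-34,"z":0,"turn":0},{"x":-38,"y":-34,"z":0,"turn":0},{"x":-38,"y":-34,"z":0,"turn":0},{"x":-38,"y":-34,"z":0,"turn":0}]' 1
python3 -c "
from bench import env
from h import *
goal(env,[448,38,200])"
```

```text
t: 1.1
position: [344.8, 287.5, 231.2]
ee_rot: [-0.0, 0.216, 0.976, -0.0]
ft_force: [0.5, -0.4, 0.8]
grip_width: 0.002
gripper_force: 0.0
t 1.1 pos [344.8 287.5 231.2] xaz 155.0 z [-0. -0. -1.] tool shift [-198.9 -182.6   31.2] F [ 0.5 -0.4  0.8] w 0.002468524457501908
```

```bash
python3 -m jog '[{"x":-40,"y":-36,"z":0,"turn":0},{"x":-40,"y":-36,"z":0,"turn":0},{"x":-40,"y":-37,"z":0,"turn":0},{"x":-40,"y":-37,"z":0,"turn":0},{"x":-39,"y":-37,"z":31,"turn":0},{"x":0,"y":0,"z":40,"turn":0},{"x":0,"y":0,"z":40,"turn":0},{"x":0,"y":0,"z":38,"turn":0}]' 1
python3 - <<'E'
from bench import env,eyes
from h import *
goal(env,[448,38,82])
for n in("side",):
    p,d=eyes.capture(n); cv2.imwrite(f"pics/{n}1.png",p[:,:,::-1])
E
```

```text
t: 2.1
position: [447.4, 39.2, 80.9]
ee_rot: [-0.0, 0.216, 0.976, -0.0]
ft_force: [0.8, 0.5, 0.4]
grip_width: 0.001
gripper_force: 0.0
t 2.1 pos [447.4  39.2  80.9] xaz 155.0 z [-0. -0. -1.] tool shift [-1.1 -0.8 -1.1] F [0.8 0.5 0.4] w 0.001031628919136551
```

View pics/side1.png

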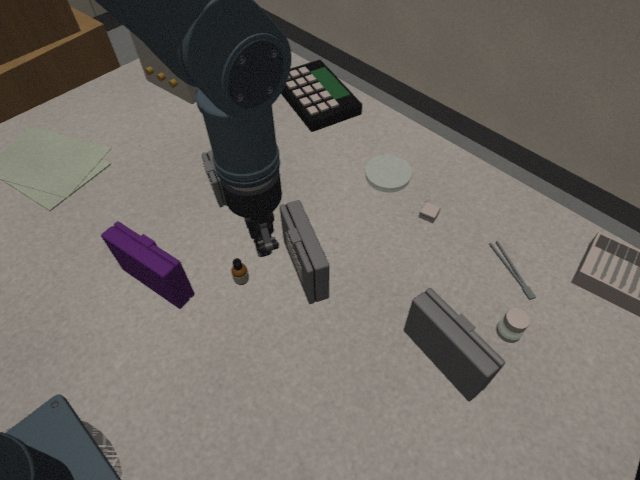

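The fingers (263,245) stand between the bottle and the lid of box_near, about mid-width. Starting the push gently.

```bash
python3 -m jog '[{"x":-4,"y":0,"z":0,"turn":0},{"x":-4,"y":0,"z":0,"turn":0},{"x":-4,"y":0,"z":0,"turn":0},{"x":-4,"y":0,"z":0,"turn":0},{"x":-4,"y":0,"z":0,"turn":0},{"x":-4,"y":0,"z":0,"turn":0},{"x":-4,"y":0,"z":0,"turn":0},{"x":-4,"y":0,"z":0,"turn":0}]' 1
python3 -m jog '[{"x":-4,"y":0,"z":0,"turn":0},{"x":-4,"y":0,"z":0,"turn":0},{"x":-4,"y":0,"z":0,"turn":0},{"x":-4,"y":0,"z":0,"turn":0}]' 1
python3 - <<'E'
from bench import env,eyes
from h import *
goal(env,[504,12,82])
p,d=eyes.capture("side"); cv2.imwrite("pics/side2.png",cv2.resize(p[130:350,170:400,::-1],None,fx=2,fy=2))
E
```

```text
t: 3.15
position: [476.8, 25.7, 82.2]
ee_rot: [-0.0, 0.216, 0.976, -0.0]
ft_force: [0.4, 0.1, 0.6]
grip_width: 0.002
gripper_force: 0.0
t: 3.65
position: [491.4, 18.9, 82.3]
ee_rot: [0.0, 0.216, 0.976, -0.0]
ft_force: [-0.7, -0.2, -0.7]
grip_width: -0.002
gripper_force: 0.1
t 3.65 pos [491.4  18.9  82.3] xaz 155.0 z [ 0. -0. -1.] tool shift [-14.3  -0.9   0.3] F [-0.7 -0.2 -0.7] w -0.0016226987227144795
```

View pics/side2.png

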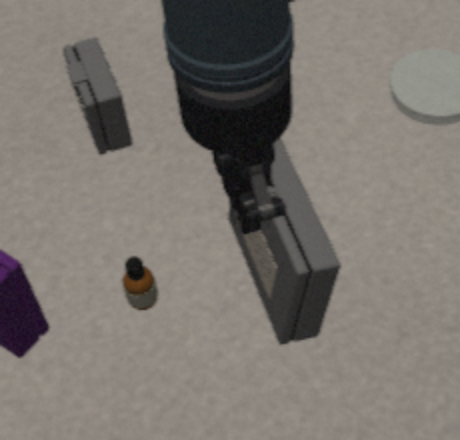

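The fingers (crop 262,210) touch the lid and box_near has begun to rock. Continuing the push.

```bash
python3 -m jog '[{"x":-4,"y":0,"z":0,"turn":0},{"x":-4,"y":0,"z":0,"turn":0},{"x":-4,"y":0,"z":0,"turn":0},{"x":-4,"y":0,"z":0,"turn":0},{"x":-4,"y":0,"z":0,"turn":0}]' 1
python3 -m jog '[{"x":0,"y":0,"z":0,"turn":0},{"x":0,"y":0,"z":0,"turn":0},{"x":0,"y":0,"z":0,"turn":0},{"x":0,"y":0,"z":0,"turn":0}]' 1
python3 - <<'E'
from bench import env,eyes
from h import *
goal(env,[504,12,82])
p,d=eyes.capture("side"); P=cloud(d,eyes.calibration("side")["mtx"],eyes.calibration("side")["cam_to_world"])
m=(P[...,0]>560)&(P[...,0]<640)&(abs(P[...,1]+20)<60)&(P[...,2]>8)&(d>0);print(m.sum(),np.percentile(P[m][:,2],[50,95]) if m.any() else 0)
cv2.imwrite("pics/side3.png",cv2.resize(p[130:350,170:400,::-1],None,fx=2,fy=2))
E
```

```text
t: 4.32
position: [509.5, 10.5, 82.3]
ee_rot: [0.0, 0.216, 0.976, -0.0]
ft_force: [-0.5, 0.3, -0.2]
grip_width: 0.001
gripper_force: 0.0
t: 4.82
position: [509.2, 10.7, 82.3]
ee_rot: [-0.0, 0.216, 0.976, 0.0]
ft_force: [0.7, 0.1, -0.3]
grip_width: 0.0
gripper_force: 0.0
t 4.83 pos [509.2  10.7  82.3] xaz 155.0 z [-0.  0. -1.] tool shift [ 5.2 -1.   0.3] F [ 0.7  0.1 -0.3] w 0.00045096446004192793
1842 [35.8932731  38.27367803]
```

box_near lies flat, its top face at 36 mm. Going up and round to the far side of box_far.

```bash
python3 -m jog '[{"x":0,"y":0,"z":-40,"turn":0},{"x":0,"y":0,"z":-50,"turn":0},{"x":0,"y":0,"z":-30,"turn":-8},{"x":0,"y":0,"z":0,"turn":-7.9},{"x":-19,"y":-36,"z":0,"turn":0},{"x":-19,"y":-36,"z":0,"turn":0},{"x":-19,"y":-36,"z":0,"turn":0},{"x":-19,"y":-36,"z":0,"turn":0}]' 1
python3 -m jog '[{"x":-19,"y":-37,"z":0,"turn":0},{"x":-19,"y":-37,"z":0,"turn":0},{"x":-19,"y":-37,"z":0,"turn":0},{"x":0,"y":0,"z":0,"turn":0}]' 1
python3 - <<'E'
from bench import env,eyes
from h import *
goal(env,[600,-263,82])
p,d=eyes.capture("side"); cv2.imwrite("pics/side4.png",p[:,:,::-1])
E
```

```text
t: 5.88
position: [561.9, -144.7, 202.3]
ee_rot: [-0.0, 0.079, 0.997, 0.0]
ft_force: [-0.1, 0.5, -0.3]
grip_width: 0.002
gripper_force: 0.0
t: 6.38
position: [599.8, -266.5, 202.1]
ee_rot: [0.0, 0.081, 0.997, -0.001]
ft_force: [-0.2, 0.3, -0.0]
grip_width: 0.0
gripper_force: 0.0
t 6.38 pos [ 599.8 -266.5  202.1] xaz 170.7 z [-0.    -0.003 -1.   ] tool shift [  0.4   3.8 120.1] F [-0.2  0.3 -0. ] w 0.00041528462985608247
```

View pics/side4.png

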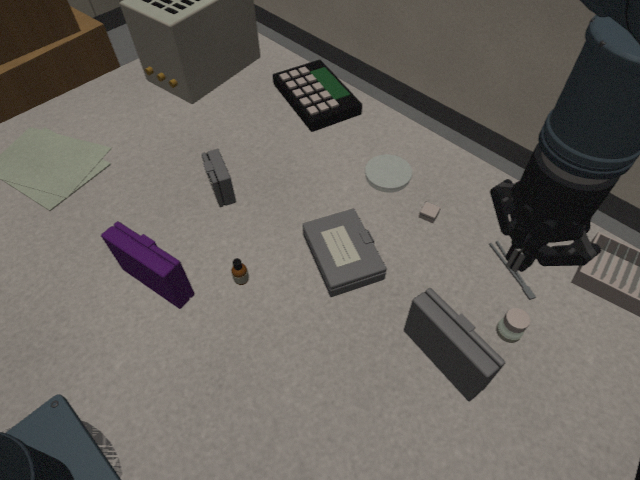

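box_near lies with its label up at (343,250), and the fingers hover above and behind box_far at (515,255). Lowering, then pushing.

```bash
python3 -m jog '[{"x":0,"y":2,"z":40,"turn":0},{"x":0,"y":1,"z":40,"turn":0},{"x":0,"y":0,"z":40,"turn":0},{"x":0,"y":0,"z":0,"turn":0},{"x":4,"y":0,"z":0,"turn":0},{"x":4,"y":0,"z":0,"turn":0},{"x":4,"y":0,"z":0,"turn":0},{"x":4,"y":0,"z":0,"turn":0}]' 1
python3 -m jog '[{"x":4,"y":0,"z":0,"turn":0},{"x":4,"y":0,"z":0,"turn":0},{"x":4,"y":0,"z":0,"turn":0},{"x":4,"y":0,"z":0,"turn":0},{"x":4,"y":0,"z":0,"turn":0},{"x":4,"y":0,"z":0,"turn":0},{"x":4,"y":0,"z":0,"turn":0}]' 1
python3 - <<'E'
from bench import env,eyes
from h import *
goal(env,[539,-253,82])
p,d=eyes.capture("side"); cv2.imwrite("pics/side5.png",cv2.resize(p[180:430,370:630,::-1],None,fx=2,fy=2))
E
```

```text
t: 7.42
position: [585.1, -256.7, 83.0]
ee_rot: [0.001, 0.079, 0.997, -0.0]
ft_force: [0.6, 0.0, 0.2]
grip_width: 0.002
gripper_force: 0.0
t: 8.3
position: [557.2, -252.2, 82.3]
ee_rot: [0.0, 0.079, 0.997, -0.0]
ft_force: [-0.0, 0.3, 0.5]
grip_width: 0.001
gripper_force: 0.2
t 8.3 pos [ 557.2 -252.2   82.3] xaz 170.9 z [ 0. -0. -1.] tool shift [17.8 -3.7  0.3] F [-0.   0.3  0.5] w 0.0007520238074194268
```

View pics/side5.png

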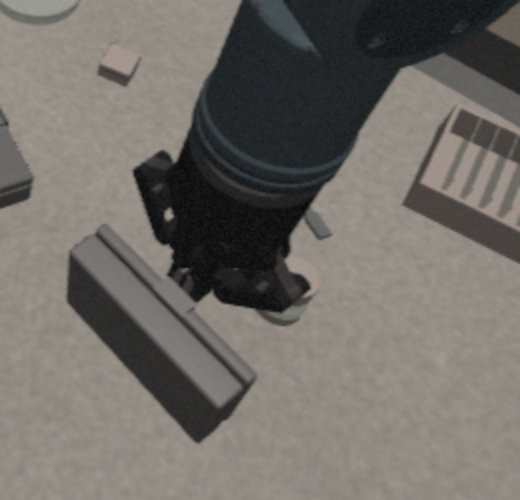

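The fingers press by the clasp (crop 180,290) and box_far is leaning towards the robot. Pushing on.

```bash
python3 -m jog '[{"x":4,"y":0,"z":0,"turn":0},{"x":4,"y":0,"z":0,"turn":0},{"x":4,"y":0,"z":0,"turn":0},{"x":4,"y":0,"z":0,"turn":0},{"x":4,"y":0,"z":0,"turn":0},{"x":3,"y":0,"z":0,"turn":0}]' 1
python3 -m jog '[{"x":0,"y":0,"z":0,"turn":0},{"x":0,"y":0,"z":0,"turn":0},{"x":0,"y":0,"z":0,"turn":0},{"x":0,"y":0,"z":-30,"turn":0},{"x":0,"y":0,"z":-50,"turn":0},{"x":0,"y":0,"z":-50,"turn":0},{"x":0,"y":0,"z":-30,"turn":0},{"x":0,"y":0,"z":0,"turn":0}]' 1
python3 - <<'E'
from bench import env,eyes
from h import *
goal(env,[539,-253,82])
p,d=eyes.capture("side"); cv2.imwrite("pics/side6.png",p[:,:,::-1])
E
```

```text
t: 9.1
position: [534.4, -248.6, 82.3]
ee_rot: [-0.0, 0.079, 0.997, 0.0]
ft_force: [-0.0, -0.6, 0.1]
grip_width: 0.002
gripper_force: 0.0
t: 10.1
position: [536.3, -249.4, 245.0]
ee_rot: [0.003, 0.079, 0.997, -0.001]
ft_force: [0.4, -0.5, 0.2]
grip_width: 0.001
gripper_force: 0.0
t 10.1 pos [ 536.3 -249.4  245. ] xaz 170.9 z [ 0.005 -0.002 -1.   ] tool shift [ -2.4  -3.  163. ] F [ 0.4 -0.5  0.2] w 0.0013766487711517393
```

View pics/side6.png

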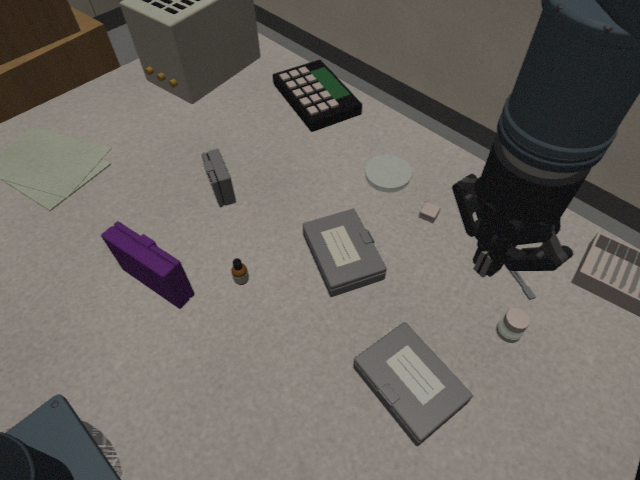

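Both boxes lie flat with their labels up, at (343,250) and (413,380). Everything else is where it was and the arm is clear.

```bash
python3 -c "
from bench import env
print(env.sign_off())"
```

```text
the job is handed in; nothing more can be done
None
```

Both big slide boxes were pushed over where they stood and now lie flat on their bases with the labelled lids up; the last picture shows nothing else moved, and the job was handed in at about 10 s.

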